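# Find the full block magazine by weight and seat it in the microtome's feed dock

## Robot

A 7-joint arm with a two-finger parallel gripper is mounted at the origin on the work surface. World frame = base frame: x ahead of the robot, y to its left, z up, the work surface at z = 0. Lengths are in mm, angles in rad, forces in N, time in s.
With the tool pointing down it reaches from about 400 to 850 mm from the base axis. Payload 10.4 kg.
Tool frame: the origin (TCP) lies midway between the tips of the shut fingers; the grasp point (between the pads) lies 19 mm behind it (manip.tcp_to_grasp is the distance from the TCP to the grasp point, in mm); z points along the fingers, y is the line along which they close (so a half turn about z gives the same grasp; the last joint's range is limited). The gripper opens to 87 mm and grips with 3 to 60 N. Pads are 19 mm wide; open, the fingers measure 117 mm over their backs; the gripper's body (75 mm by 190 mm) begins 51 mm behind the grasp point.
Start: joints at [-0.023, 0.332, -0.065, 1.46, 0.022, 1.35, -0.088], TCP at [625.022, 0.018, 222.576] pointing down, gripper open.
Joint ranges: [-2.6, 2.6], [-0.5, 2.12], [-1.47, 1.34], [0.16, 2.42], [-1.27, 4.41], [0.06, 2.06], [-2.6, 2.6]. Speed limits (rad/s): [2.22, 2.22, 2.79, 2.79, 3.14, 3.14, 3.14].

## Interface

Orientations are given as a 3x3 rotation matrix whose columns are the frame's x, y, z axes.
In Python, from plant import manip gives the robot as it stands. The module is installed in compiled form; this text tells all that it offers.
- The arm moves only by the tool send_rows, never from a script. Its argument "targets" is a list of rows, each a list of 7 numbers: the opening, from 0 (shut) to 1 (fully open), then the shift along the world's x, y, z in units of 15 cm (1.0 is 15 cm), then the turn, a rotation vector about the world's x, y, z in units of 120 degrees (1.0 is 120 degrees). A call has 1 to 5 rows; each row is the pose to reach, as a shift and turn from the pose commanded when the call began; what a row does not reach only later rows make up. A row lasts 1/8 s, in which the tool goes at most 62.5 mm and 10.7 degrees, less where a joint would pass 70% of its speed; a pose out of reach is approached as far as the arm can. A call with a number of a shift or a turn outside -1 to 1 is refused whole. A call with a gripper value outside its range is refused whole. The fingers move at their own pace and stop on an object; "squeeze" is the grip in N (left out, the last holds). Time passes only in rows, so rows that repeat a pose let the fingers close. It gives the time, the measured TCP pose, the force, the opening and the grip force at its end, in the units of the state.
- manip.sense(): the state, without advancing time (a new reading comes with each control period).
- manip.camera(name): name is "scene" or "side" or "wrist"; returns a dict with "img" (480x640x3 uint8, red, green, blue), "intrinsics" (3x3 intrinsics, pixels), "R" (3x3) and "t" (3): a world point X has camera coordinates R X + t. Camera axes: x right, y down, z forward; pixel columns grow to the right and rows downward; lengths in mm; the calibration is good to about 2 mm. The wrist camera is an equidistant fisheye: a pixel r from the principal point sees the ray r / f radians off the axis. A picture is of the moment at which its call begins. There is no depth.
- manip.close_job(): hands the job in; it is judged then, once.
The state is a dict: "time_s": time; "joint_positions": joint angles; "qvel": joint speeds; "tau": joint torques, N m; "tool_pos": TCP position; "tool_rot": TCP orientation; "force": force on the tool from outside, world axes, zero at the start; "torque": the same for the moment, N m; "width": finger opening in mm; "finger_force": force on a finger pad.
Only numpy, scipy, OpenCV 4.12 (cv2) and the standard library are available. Lean on these libraries where they do the work, as an engineer would, in place of code of your own. Each camera call takes 0.05 s, during which the arm holds its last target. There are 200 camera calls.

## Task

One of the two closed magazines is full of specimen blocks and the other is nearly empty: weigh them in the hand, first lifting the blue-lidded one well clear of the bench for a moment and standing it down again and letting go, then lifting the yellow-lidded one in the same way. Seat the heavier one upright in the well of the feed dock, feeling for the well gently and never forcing it, so that the dock's sprung floor goes fully down under its weight; the lighter one must end standing on the bench where it was. Leave the other things on the bench alone.

Things in the scene. Friction and masses are not known exactly. Their poses are not given: they have to be found in the camera images.
- magazine_blue: closed white box with a blue lid standing on the bench, 70 (its x) x 50 (its y) x 80 mm high, upright smooth sides; origin: centre of its underside, z up. Grip it across the 50 mm, fingertips 40 to 45 mm below the top. Under 0.7 kg. Which magazine is full changes from run to run, whatever the lid colour or place; the full one weighs at least 0.25 kg more.
- magazine_yellow: closed white box with a yellow lid standing on the bench, 70 (its x) x 50 (its y) x 80 mm high, upright smooth sides; origin: centre of its underside, z up. Grip it across the 50 mm, fingertips 40 to 45 mm below the top. Under 0.7 kg. Which magazine is full changes from run to run, whatever the lid colour or place; the full one weighs at least 0.25 kg more.
- dock: feed dock fixed to the bench: white base plate 150 (x) x 140 mm (y), 12 mm thick, origin: centre of its underside. Two aluminium rails run along y at x = +-68 mm, tops 38 mm up; between them is clamped the grey nest with the well (see dock_mid); it is on soft feet and gives about 1 mm per 3 N downwards, 6 mm at most, sideways none. Over 25 N between a magazine and the dock damages it.
- dock_mid (a point): on the dock's centre line, level with the nest's flat rim, 50 mm above the bench; axes as the dock. Nest 114 (x) x 94 mm (y), has an open square-edged well 74 (x) x 54 mm (y): 2 mm play each side for a magazine, x along x, either way round. The well's centre is at x = 0 but up to 11 mm either way along y, not measured: find by feel or sight.
- dock_floor (a joint): how far the well's orange sprung floor has sunk, in m: 0 = up (its top 14 mm below the rim), 0.012 = fully down (26 mm below the rim, 24 mm above the bench). It starts to sink at about 3.6 N and is down at about 4.4 N: the full magazine sinks it fully by its own weight; the lighter one cannot and stands 12 mm prouder.
- jar: bystander: amber glass jar with a white cap, 60 mm across, 85 mm high; origin at the centre of its underside
- keypad: bystander: white keypad with grey keys, 85 x 130 mm, 22 mm high; origin at the centre of its underside
- brush_beaker: bystander: red beaker 68 mm across and 85 mm high, with three brushes standing to 170 mm; origin at the centre of its underside
- cassettes: bystander: stack of four small coloured cassettes, 40 x 28 mm, 26 mm high; origin at the centre of its underside
- brush: bystander: brush 160 mm long lying on the bench near the robot, about 25 mm high; origin on its underside
- wax_box: bystander: yellow box 110 x 70 mm, 50 mm high; origin at the centre of its underside
There are look-alikes about, which are no part of the job. Leave any green look-alike of the dock alone.

How it is judged (in metres and radians):
On the way, in this order (a step that is already met when the one before it is completed fails the run):
1. the blue-lidded magazine is held up, its underside more than 30 mm above the bench (height (world z) of magazine_blue above 0.03 m and height (world z) of magazine_yellow below 0.01 m), for 0.3 s.
2. the blue-lidded magazine stands on the bench again, upright and let go (height (world z) of magazine_blue below 0.004 m and angle between magazine_blue's own z axis and vertical below 0.06 rad and contact force between the fingers and magazine_blue below 0.05 N), for 0.1 s.
3. the yellow-lidded magazine is held up, its underside more than 30 mm above the bench (height (world z) of magazine_yellow above 0.03 m and height (world z) of magazine_blue below 0.01 m), for 0.3 s.
At the end, for the whole second after the job is handed in: The heavier magazine rests released in the dock's well: within 16 mm of the dock's centre in plan, upright to 0.08 rad, underside 16 to 26.5 mm up, floor sunk over 9.5 mm. The lighter one rests on the bench, upright to 0.06 rad, within 40 mm of its start (value of joint dock_floor above 0.0095 m and ((horizontal distance between magazine_blue and dock below 0.016 m and height (world z) of magazine_blue between 0.016 and 0.0265 m and angle between magazine_blue's own z axis and vertical below 0.08 rad and linear speed of each of magazine_blue, magazine_yellow below 0.02 m/s and angular speed of each of magazine_blue, magazine_yellow below 0.2 rad/s and distance of magazine_yellow from where it was at the start of the episode below 0.04 m and height (world z) of magazine_yellow below 0.004 m and angle between magazine_yellow's own z axis and vertical below 0.06 rad) or (horizontal distance between magazine_yellow and dock below 0.016 m and height (world z) of magazine_yellow between 0.016 and 0.0265 m and angle between magazine_yellow's own z axis and vertical below 0.08 rad and linear speed of each of magazine_yellow, magazine_blue below 0.02 m/s and angular speed of each of magazine_yellow, magazine_blue below 0.2 rad/s and distance of magazine_blue from where it was at the start of the episode below 0.04 m and height (world z) of magazine_blue below 0.004 m and angle between magazine_blue's own z axis and vertical below 0.06 rad))); the robot touches nothing.
It fails at once if a magazine is pressed on the dock with more than 25 N (contact force between any of magazine_blue, magazine_yellow and dock above 25 N).
It fails at once if a magazine is tipped by more than 0.5 rad (angle between any of magazine_blue, magazine_yellow's own z axis and vertical above 0.5 rad).
It fails at once if a bystander (jar, keypad, beaker, cassettes, brush, wax box) is moved by more than 20 mm (distance of any of jar, keypad, brush_beaker, cassettes, brush, wax_box from where it was at the start of the episode above 0.02 m).
It also fails if it takes over 72 s, if anything falls off the work surface, if the arm or the gripper's body presses on something with over 40 N, if the wrist force passes 120 N, or if a joint passes its speed limit or range.

## Working session

There is one attempt and no reset: what is moved stays moved. The work goes in short steps, Python scripts to look and compute and a tool call to move; the robot and the scene stay as the last step left them, time stands still between calls to the robot, and variables do not carry over. Pictures are saved under pics/ and viewed, at most 10 in all, crops included, and the job is handed in when it is done.

Besides the shell and the picture viewer there is one more tool, called after "Call:" as name([rows], argument=value, ...), one row to a line, values as JSON. send_rows: Moves the arm, as the interface text tells. Its arguments: {"type":"object","properties":{"targets":{"type":"array","items":{"type":"array","items":{"type":"number","minimum":-1,"maximum":1}}},"squeeze":{"type":"number"}},"required":["targets"]}

```bash
mkdir -p pics
cat > h.py <<'E'
import numpy as np, cv2, pickle
from plant import manip
def snap(n,f):
    c=manip.camera(n); cv2.imwrite(f'pics/{f}.png',c['img'][:,:,::-1]); pickle.dump(c,open(f'pics/{f}.pkl','wb')); return c
def load(f): return pickle.load(open(f'pics/{f}.pkl','rb'))
def ray(c,u,v,fish=False):
    K=np.array(c['intrinsics']);R=np.array(c['R']);t=np.array(c['t'])
    x=(u-K[0,2])/K[0,0]; y=(v-K[1,2])/K[1,1]
    if fish:
        r=np.hypot(x,y); s=np.sinc(r/np.pi)**-1 if 0 else (np.sin(r)/r if r>1e-9 else 1)
        d=np.array([x*s,y*s,np.cos(r)])
    else: d=np.array([x,y,1.])
    return -R.T@t, R.T@d/np.linalg.norm(d)
def onz(c,u,v,z,fish=False):
    o,d=ray(c,u,v,fish); return o+d*(z-o[2])/d[2]
def tri(r1,r2):
    A=np.zeros((3,3));b=np.zeros(3)
    for o,d in (r1,r2):
        P=np.eye(3)-np.outer(d,d);A+=P;b+=P@o
    X=np.linalg.solve(A,b); return X,[np.linalg.norm((np.eye(3)-np.outer(d,d))@(X-o)) for o,d in (r1,r2)]
E
python3 - <<'E'
from h import *
a=[snap(n,n+'0') for n in('scene','side','wrist')]
for c in a: print(np.round(-np.array(c['R']).T@c['t']),np.round(c['intrinsics'],1).tolist(),np.round(c['R'],2).tolist())
s=manip.sense();print(s)
E
```

```text
[1146.  141.  897.] [[511.4, 0.0, 322.3], [0.0, 511.4, 239.2], [0.0, 0.0, 1.0]] [[-0.22, 0.97, -0.01], [0.79, 0.17, -0.59], [-0.58, -0.14, -0.81]]
[135. 415. 739.] [[455.8, 0.0, 324.7], [0.0, 455.8, 246.5], [0.0, 0.0, 1.0]] [[-0.75, -0.66, -0.01], [-0.49, 0.57, -0.66], [0.44, -0.49, -0.75]]
[626.  76. 384.] [[371.6, 0.0, 316.5], [0.0, 371.6, 240.7], [0.0, 0.0, 1.0]] [[1.0, -0.0, -0.0], [0.0, -0.96, 0.28], [-0.0, -0.28, -0.96]]
{'time_s': 0.15, 'joint_positions': array([-0.02257239,  0.33271625, -0.06468778,  1.46072905,  0.02158392,
        1.34990025, -0.08849194]), 'qvel': array([-0.00068808, -0.00154333, -0.00022068, -0.0037193 ,  0.00113328,
        0.00048799, -0.00145033]), 'tau': array([ 1.82067095e-03, -6.23630190e+01,  2.54254905e-02, -3.90143681e+01,
       -6.11935230e-02,  3.71907104e-02, -1.53469024e-06]), 'tool_pos': array([ 6.24714301e+02, -1.90275465e-02,  2.21952435e+02]), 'tool_rot': array([[ 1.81087671e-05,  9.99999440e-01, -1.05797170e-03],
       [ 9.99999999e-01, -1.81440884e-05, -3.33763062e-05],
       [-3.33954834e-05, -1.05797109e-03, -9.99999440e-01]]), 'force': array([-0.13479132, -0.18946411,  0.51296029]), 'torque': array([-0.00499413,  0.0022572 ,  0.02926851]), 'finger_force': 0.0, 'width': 87.25125966111531}
```

View pics/scene0.png

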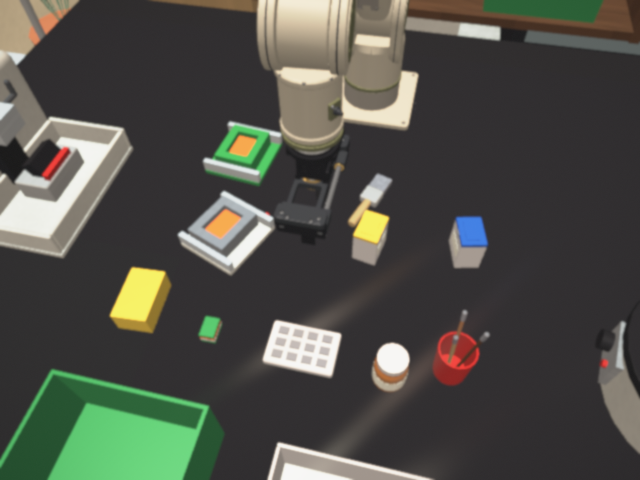

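View pics/side0.png

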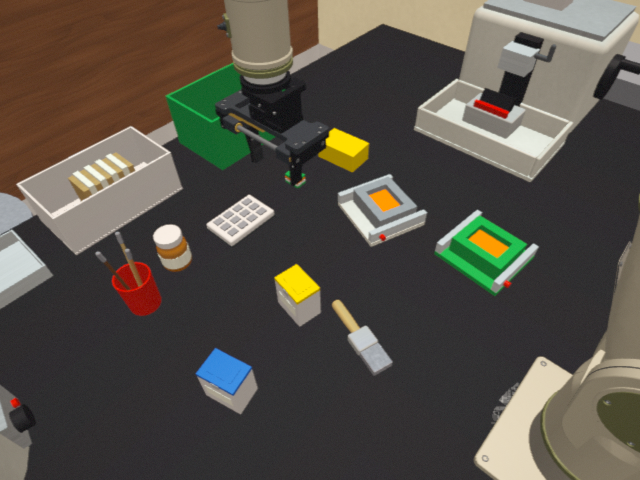

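View pics/wrist0.png

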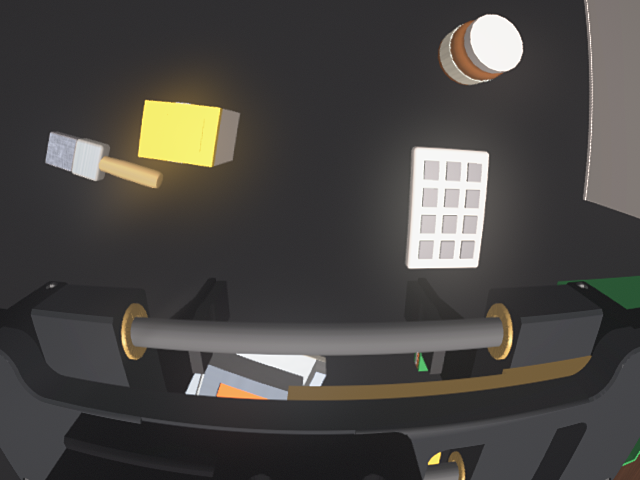

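Scene picture: blue lid (471,231), yellow lid (371,226), grey dock well (224,224), with the green look-alike behind it. In the side view these are at (225,371), (297,283) and (385,203). The wrist picture shows the yellow lid at (180,132).

```bash
cat >> h.py <<'E'
def mask(c,col):
    h=cv2.cvtColor(c['img'],cv2.COLOR_RGB2HSV)
    lo,hi={'blue':((105,140,90),(125,255,255)),'yellow':((24,150,120),(33,255,255)),'orange':((5,170,150),(20,255,255))}[col]
    return cv2.inRange(h,lo,hi)
def blobs(c,col,amin=150):
    cs,_=cv2.findContours(mask(c,col),cv2.RETR_EXTERNAL,cv2.CHAIN_APPROX_NONE)
    out=[]
    for k in cs:
        if cv2.contourArea(k)<amin: continue
        m=cv2.moments(k); q=cv2.approxPolyDP(cv2.convexHull(k),0.05*cv2.arcLength(k,True),True)[:,0]
        out.append((m['m10']/m['m00'],m['m01']/m['m00'],cv2.contourArea(k),q))
    return out
E
python3 - <<'E'
from h import *
C={n:load(n+'0') for n in('scene','side','wrist')}
for n,c in C.items():
  for col in('blue','yellow','orange'):
    for b in blobs(c,col):
      z=80 if col!='orange' else 36
      f=n=='wrist'
      w=np.array([onz(c,*p,z,f)[:2] for p in b[3].astype(float)])
      ed=[(int(np.hypot(*(d))),round(float(np.degrees(np.arctan2(d[1],d[0]))%180),1)) for d in np.roll(w,-1,0)-w]
      print(n,col,np.round(b[:3]),np.round(w.mean(0)),b[3].tolist(),ed)
near=lambda n,col,p:min(blobs(C[n],col),key=lambda b:np.hypot(b[0]-p[0],b[1]-p[1]))[:2]
for col,p,q in(('blue',(471,231),(225,371)),('yellow',(371,226),(297,283)),('orange',(224,224),(385,203))):
  r=[ray(C['scene'],*near('scene',col,p)),ray(C['side'],*near('side',col,q))]
  print(col,[np.round(x,1) for x in tri(*r)])
E
```

```text
scene blue [472. 231. 720.] [478. 281.] [[479, 216], [487, 245], [462, 245], [456, 217]] [(72, 14.9), (48, 102.4), (70, 13.7), (47, 105.5)]
scene yellow [ 138.  294. 1706.] [ 757. -310.] [[163, 272], [144, 320], [111, 315], [132, 268]] [(102, 4.4), (62, 93.4), (101, 4.1), (62, 94.1)]
scene yellow [371. 226. 632.] [509.  84.] [[366, 211], [387, 217], [376, 242], [354, 234]] [(45, 81.8), (68, 170.2), (47, 77.7), (64, 168.5)]
scene orange [222. 223. 337.] [ 534. -232.] [[236, 217], [221, 234], [208, 228], [224, 211]] [(53, 162.3), (33, 74.2), (54, 161.2), (32, 71.5)]
scene orange [242. 145. 272.] [ 297. -266.] [[254, 139], [245, 154], [230, 151], [239, 136]] [(54, 174.4), (38, 86.9), (54, 175.4), (39, 86.4)]
side blue [ 223.  371. 1386.] [475. 282.] [[214, 348], [251, 366], [233, 394], [195, 373]] [(70, 14.7), (50, 105.3), (72, 13.2), (48, 103.6)]
side yellow [297. 283. 934.] [506.  84.] [[295, 264], [319, 287], [298, 303], [274, 277]] [(69, 171.7), (49, 84.6), (73, 170.2), (47, 80.5)]
side yellow [ 345.  150. 1309.] [ 694. -272.] [[333, 128], [368, 143], [352, 171], [319, 156]] [(104, 4.1), (112, 109.2), (93, 4.8), (116, 114.5)]
side orange [488. 243. 436.] [ 303. -270.] [[470, 237], [480, 230], [507, 247], [496, 256]] [(31, 79.5), (65, 173.9), (36, 81.4), (66, 169.7)]
side orange [384. 200. 330.] [ 542. -235.] [[385, 189], [399, 204], [382, 210], [370, 195]] [(57, 159.4), (43, 66.7), (54, 156.7), (40, 70.5)]
blue [array([475.2, 282.4,  76.3]), array([0.6, 0.6])]
yellow [array([506.2,  83.2,  75.3]), array([0.4, 0.4])]
orange [array([ 538.2, -229.5,   41.3]), array([0., 0.])]
```

Call:
send_rows([
  [1, -0.5, 0.98, 0, 0, 0, 0.44],
  [1, -0.5, 0.98, 0, 0, 0, 0.44],
  [1, -0.5, 0.98, 0, 0, 0, 0.44],
  [1, -0.5, 0.98, 0, 0, 0, 0.44],
  [1, -0.5, 0.98, 0, 0, 0, 0.44],
], squeeze=20)

```text
time_s: 0.78
tool_pos: [549.6, 147.5, 222.4]
tool_rot: [[-0.801, 0.599, -0.0], [0.599, 0.801, -0.0], [0.0, -0.0, -1.0]]
force: [-0.1, -0.8, -0.2]
width: 87.2
finger_force: 0.0
```

Call:
send_rows([
  [1, -0.49, 0.9, -0.3, 0, 0, 0.43],
  [1, -0.49, 0.9, -0.3, 0, 0, 0.43],
  [1, -0.49, 0.9, -0.3, 0, 0, 0.43],
  [1, -0.49, 0.9, -0.3, 0, 0, 0.43],
  [1, -0.49, 0.9, -0.3, 0, 0, 0.43],
])

```text
time_s: 1.4
tool_pos: [476.0, 282.3, 177.2]
tool_rot: [[-0.967, -0.255, -0.001], [-0.255, 0.967, -0.0], [0.001, -0.0, -1.0]]
force: [-0.3, -0.5, -0.1]
width: 87.2
finger_force: 0.0
```

Run:
```python
from h import *
c=snap('wrist','w1'); s=manip.sense(); R=s['tool_rot']; print(s['time_s'],s['tool_pos'],np.degrees(np.arctan2(R[1,1],R[0,1])),R[:,2])
for b in blobs(c,'blue',500):
  w=np.array([onz(c,*p,79,True)[:2] for p in b[3].astype(float)])
  print(b[3].tolist(),w.mean(0),[(np.hypot(*d),np.degrees(np.arctan2(d[1],d[0]))%180) for d in np.roll(w,-1,0)-w])
```

```text
1.45 [476.2133894  282.07463868 177.23165233] 105.13862760441172 [-5.92734196e-04 -3.49428339e-04 -9.99999763e-01]
```

Call:
send_rows([
  [1, 0, 0, -0.3, 0, 0, -0.006],
  [1, 0, 0, -0.6, 0, 0, -0.006],
  [1, 0, 0, -0.8, 0, 0, -0.006],
  [1, 0, 0, -0.93, 0, 0, -0.006],
  [1, 0, 0, -0.93, 0, 0, -0.006],
])

```text
time_s: 2.08
tool_pos: [475.9, 281.7, 37.2]
tool_rot: [[-0.972, -0.235, -0.002], [-0.235, 0.972, -0.001], [0.002, -0.0, -1.0]]
force: [0.4, -0.6, 0.0]
width: 86.8
finger_force: 0.0
```

Call:
send_rows([
  [0, 0, 0, 0, 0, 0, 0],
  [0, 0, 0, 0, 0, 0, 0],
  [0, 0, 0, 0, 0, 0, 0],
  [0, 0, 0, 0, 0, 0, 0],
  [0, 0, 0, 0, 0, 0, 0],
], squeeze=30)

```text
time_s: 2.7
tool_pos: [476.6, 282.1, 38.3]
tool_rot: [[-0.972, -0.236, 0.0], [-0.236, 0.972, 0.0], [-0.0, 0.0, -1.0]]
force: [-0.6, 0.5, 1.4]
width: 49.9
finger_force: 30.0
```

Call:
send_rows([
  [0, 0, 0, 0.2, 0, 0, 0],
  [0, 0, 0, 0.4, 0, 0, 0],
  [0, 0, 0, 0.4, 0, 0, 0],
  [0, 0, 0, 0.4, 0, 0, 0],
  [0, 0, 0, 0.4, 0, 0, 0],
])

```text
time_s: 3.32
tool_pos: [475.6, 281.4, 96.3]
tool_rot: [[-0.972, -0.237, -0.002], [-0.237, 0.972, -0.001], [0.003, -0.001, -1.0]]
force: [0.0, 0.3, -5.2]
width: 50.0
finger_force: 30.0
```

Call:
send_rows([
  [0, 0, 0, 0, 0, 0, 0],
  [0, 0, 0, 0, 0, 0, 0],
  [0, 0, 0, 0, 0, 0, 0],
])

```text
time_s: 3.7
tool_pos: [476.5, 282.0, 97.9]
tool_rot: [[-0.972, -0.237, -0.0], [-0.237, 0.972, 0.0], [0.0, 0.0, -1.0]]
force: [-0.1, 0.4, -5.7]
width: 50.1
finger_force: 30.0
```

Call:
send_rows([
  [0, 0, 0, -0.2, 0, 0, 0],
  [0, 0, 0, -0.33, 0, 0, 0],
  [0, 0, 0, -0.38, 0, 0, 0],
  [0, 0, 0, -0.4, 0, 0, 0],
  [0, 0, 0, -0.4, 0, 0, 0],
])

```text
time_s: 4.32
tool_pos: [476.9, 282.4, 38.7]
tool_rot: [[-0.972, -0.237, 0.001], [-0.237, 0.972, 0.001], [-0.001, 0.0, -1.0]]
force: [-0.4, 0.3, -4.8]
width: 49.8
finger_force: 30.0
```

Call:
send_rows([
  [1, 0, 0, 0, 0, 0, 0],
  [1, 0, 0, 0, 0, 0, 0],
  [1, 0, 0, 0, 0, 0, 0],
  [1, 0, 0, 0, 0, 0, 0],
  [1, 0, 0, 0, 0, 0, 0],
])

```text
time_s: 4.95
tool_pos: [476.5, 282.1, 38.1]
tool_rot: [[-0.972, -0.236, 0.0], [-0.236, 0.972, 0.0], [-0.0, 0.0, -1.0]]
force: [-0.2, 0.4, -0.3]
width: 85.3
finger_force: 0.0
```

Call:
send_rows([
  [1, 0, 0, 0.4, 0, 0, 0],
  [1, 0, 0, 0.7, 0, 0, 0],
  [1, 0.1, -0.35, 0.8, 0, 0, -0.05],
  [1, 0.15, -0.7, 0.8, 0, 0, -0.1],
  [1, 0.2, -0.9, 0.8, 0, 0, -0.19],
])

```text
time_s: 5.58
tool_pos: [507.0, 144.0, 158.4]
tool_rot: [[-0.986, 0.165, 0.001], [0.165, 0.986, -0.001], [-0.001, -0.0, -1.0]]
force: [-0.6, 0.4, -0.2]
width: 87.0
finger_force: 0.0
```

Call:
send_rows([
  [1, 0, -0.42, 0, 0, 0, 0],
  [1, 0, -0.42, 0, 0, 0, 0],
  [1, 0, -0.42, 0, 0, 0, 0],
])

```text
time_s: 5.95
tool_pos: [506.5, 84.3, 158.2]
tool_rot: [[-0.987, 0.158, 0.0], [0.158, 0.987, 0.0], [-0.0, 0.0, -1.0]]
force: [0.6, 0.1, 0.0]
width: 87.0
finger_force: 0.0
```

Run:
```python
from h import *
s=manip.sense(); R=s['tool_rot']; print(s['time_s'],s['tool_pos'],np.degrees(np.arctan2(R[1,1],R[0,1])),s['force'])
C=[snap(n,n+'1') for n in('scene','side')]
print([b[:2] for c in C for b in blobs(c,'yellow')],[b[:2] for c in C for b in blobs(c,'blue')])
r=[ray(c,*blobs(c,'blue')[0][:2]) for c in C]; print(tri(*r))
c=load('side0')
for p in ((337,303),(355,335),(380,365)): print(np.round(onz(c,*p,10)))
```

```text
5.95 [506.50555649  84.3184016  158.18306271] 80.9259446197963 [0.55168276 0.08834823 0.04272377]
[(137.56587788489628, 294.1626253773493), (370.7079037800687, 226.13217023526298), (296.82434376123695, 283.16307083782806), (342.761639382329, 149.1512829443864)] [(471.7411347517731, 231.04255319148936), (223.14211979354218, 370.65442323850675)]
(array([475.75113781, 282.71608904,  76.03885597]), [np.float64(0.6247677426696484), np.float64(0.6247677426696535)])
[452.  34.  10.]
[382.  66.  10.]
[312.  83.  10.]
```

Call:
send_rows([
  [1, 0, 0, -0.3, 0, 0, 0],
  [1, 0, 0, -0.6, 0, 0, 0],
  [1, 0, 0, -0.75, 0, 0, 0],
  [1, 0, 0, -0.8, 0, 0, 0],
  [1, 0, 0, -0.8, 0, 0, 0],
])

```text
time_s: 6.68
tool_pos: [506.7, 84.8, 38.3]
tool_rot: [[-0.988, 0.156, -0.0], [0.156, 0.988, 0.0], [0.0, 0.0, -1.0]]
force: [-0.4, 0.4, 0.1]
width: 87.3
finger_force: 0.0
```

Call:
send_rows([
  [0, 0, 0, 0, 0, 0, 0],
  [0, 0, 0, 0, 0, 0, 0],
  [0, 0, 0, 0, 0, 0, 0],
  [0, 0, 0, 0, 0, 0, 0],
  [0, 0, 0, 0, 0, 0, 0],
])

```text
time_s: 7.3
tool_pos: [506.6, 84.0, 38.2]
tool_rot: [[-0.988, 0.158, 0.0], [0.158, 0.988, 0.0], [-0.0, 0.0, -1.0]]
force: [-0.9, -0.1, 1.7]
width: 49.8
finger_force: 29.8
```

Call:
send_rows([
  [0, 0, 0, 0.2, 0, 0, 0],
  [0, 0, 0, 0.4, 0, 0, 0],
  [0, 0, 0, 0.4, 0, 0, 0],
  [0, 0, 0, 0.4, 0, 0, 0],
  [0, 0, 0, 0.4, 0, 0, 0],
])

```text
time_s: 7.92
tool_pos: [505.6, 83.8, 96.7]
tool_rot: [[-0.988, 0.158, -0.002], [0.158, 0.988, -0.0], [0.002, -0.001, -1.0]]
force: [-0.2, 0.2, -2.4]
width: 49.8
finger_force: 29.8
```

Call:
send_rows([
  [0, 0, 0, 0, 0, 0, 0],
  [0, 0, 0, 0, 0, 0, 0],
  [0, 0, 0, 0, 0, 0, 0],
])

```text
time_s: 8.3
tool_pos: [506.5, 84.0, 97.9]
tool_rot: [[-0.988, 0.157, -0.0], [0.157, 0.988, 0.0], [0.0, 0.0, -1.0]]
force: [-1.3, -0.2, -2.8]
width: 50.5
finger_force: 29.8
```

Blue weighs about 5.6 N and yellow about 2.8 N, so blue is the full one. I'll stand yellow down, then look at the dock from above.

Call:
send_rows([
  [0, 0, 0, -0.2, 0, 0, 0],
  [0, 0, 0, -0.33, 0, 0, 0],
  [0, 0, 0, -0.38, 0, 0, 0],
  [0, 0, 0, -0.4, 0, 0, 0],
  [0, 0, 0, -0.4, 0, 0, 0],
])

```text
time_s: 8.93
tool_pos: [507.0, 84.1, 38.7]
tool_rot: [[-0.988, 0.158, 0.001], [0.158, 0.988, 0.0], [-0.001, 0.0, -1.0]]
force: [0.1, -0.1, -2.0]
width: 50.2
finger_force: 29.8
```

Call:
send_rows([
  [1, 0, 0, 0, 0, 0, 0],
  [1, 0, 0, 0, 0, 0, 0],
  [1, 0, 0, 0, 0, 0, 0],
  [1, 0, 0, 0, 0, 0, 0],
  [1, 0, 0, 0, 0, 0, 0],
])

```text
time_s: 9.55
tool_pos: [506.5, 84.0, 38.1]
tool_rot: [[-0.988, 0.157, -0.0], [0.157, 0.988, 0.0], [0.0, 0.0, -1.0]]
force: [0.2, -0.9, 0.1]
width: 85.4
finger_force: 0.0
```

Call:
send_rows([
  [1, 0, 0, 0.4, 0, 0, 0],
  [1, 0, 0, 0.7, 0, 0, 0],
  [1, 0.15, -0.35, 0.8, 0, 0, -0.05],
  [1, 0.3, -0.7, 0.8, 0, 0, -0.08],
  [1, 0.4, -0.98, 0.8, 0, 0, -0.08],
])

```text
time_s: 10.18
tool_pos: [567.2, -65.5, 158.4]
tool_rot: [[-0.947, 0.322, 0.001], [0.322, 0.947, -0.001], [-0.001, -0.0, -1.0]]
force: [0.3, -0.4, -0.7]
width: 87.2
finger_force: 0.0
```

Call:
send_rows([
  [1, 0.15, -0.4, 0, 0, 0, 0],
  [1, 0.29, -0.8, 0, 0, 0, 0],
  [1, 0.29, -0.98, 0, 0, 0, 0],
  [1, 0.29, -0.98, 0, 0, 0, 0],
  [1, 0.29, -0.98, 0, 0, 0, 0],
])

```text
time_s: 10.8
tool_pos: [610.1, -208.8, 157.9]
tool_rot: [[-0.948, 0.319, -0.0], [0.319, 0.948, 0.001], [0.0, 0.001, -1.0]]
force: [0.0, 0.9, -0.1]
width: 87.3
finger_force: 0.0
```

Call:
send_rows([
  [1, 0, -0.32, 0, 0, 0, 0],
  [1, 0, -0.32, 0, 0, 0, 0],
  [1, 0, -0.32, 0, 0, 0, 0],
  [1, 0, -0.32, 0, 0, 0, 0],
])

```text
time_s: 11.3
tool_pos: [610.5, -256.0, 158.2]
tool_rot: [[-0.948, 0.318, 0.0], [0.318, 0.948, 0.001], [-0.0, 0.001, -1.0]]
force: [0.2, -0.9, -0.0]
width: 87.3
finger_force: 0.0
```

Run:
```python
from h import *
c=snap('wrist','w2'); print(manip.sense()['tool_pos'],-np.array(c['R']).T@c['t'])
for b in blobs(c,'orange'): print(b[:3],b[3].tolist(),np.round([onz(c,*p,36,True)[:2] for p in b[3].astype(float)],1).tolist())
```

```text
[ 610.42990817 -256.27274946  158.20678353] [ 538.37317453 -232.31654161  320.12620284]
```

View pics/w2.png

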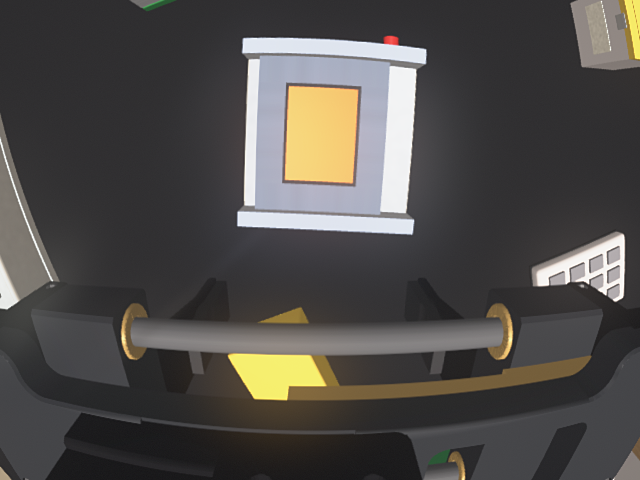

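The wrist picture shows the dock from straight above. The well's corners are about (286,83), (361,86), (356,186) and (283,183), with grey nest around it.

Run:
```python
from h import *
c=load('w2'); h=cv2.cvtColor(c['img'],cv2.COLOR_RGB2HSV)
roi=np.zeros(h.shape[:2],np.uint8); roi[65:205,268:375]=1
def fit(m,z,n):
  k=max(cv2.findContours(m,cv2.RETR_EXTERNAL,cv2.CHAIN_APPROX_NONE)[0],key=cv2.contourArea)
  w=np.array([onz(c,*p,z,True)[:2] for p in k[:,0].astype(float)],np.float32)
  r=cv2.minAreaRect(w); b=cv2.boxPoints(r); d=b[1]-b[0]; e=b[2]-b[1]
  print(n,'c',np.round(b.mean(0),1),'sizes',[(round(float(np.hypot(*x)),1),round(float(np.degrees(np.arctan2(x[1],x[0]))%180),1)) for x in(d,e)])
print(h[135,258:300].tolist()[::2])
wm=(((h[...,0]<30)&(h[...,1]>70)).astype(np.uint8)*roi)
fit(wm,50,'well'); fit(((h[...,0]<30)&(h[...,1]>70)&(h[...,2]>190)).astype(np.uint8)*roi,36,'floor')
bright=(h[...,2]>110).astype(np.uint8); r2=np.zeros_like(roi); r2[30:245,225:440]=1
fit(bright*r2,38,'dock outer@38')
ne=((h[...,0]>105)&(h[...,0]<130)&(h[...,1]>25)&(h[...,2]>90)).astype(np.uint8)*r2
ne=cv2.morphologyEx(ne,cv2.MORPH_OPEN,np.ones((5,5),np.uint8)); fit(ne,50,'nest')
# height check: rails/nest from side+scene, floor centre already; wrist-vs-scene well centre
r=ray(c,322,135,True); s=load('scene0'); b=min(blobs(s,'orange'),key=lambda b:np.hypot(b[0]-224,b[1]-224))
print(b[:2],tri(ray(s,*b[:2]),r))
```

```text
[[116, 28, 193], [117, 26, 195], [117, 25, 194], [117, 25, 194], [117, 25, 195], [118, 24, 194], [118, 25, 196], [120, 22, 195], [120, 22, 195], [120, 22, 195], [120, 22, 195], [120, 22, 195], [120, 22, 198], [178, 37, 110], [12, 119, 185], [23, 124, 249], [22, 125, 247], [22, 125, 247], [22, 126, 247], [22, 126, 247], [22, 127, 247]]
well c [ 538.7 -229. ] sizes [(69.7, 158.7), (50.7, 68.7)]
floor c [ 538.7 -228.8] sizes [(72.7, 158.5), (52.6, 68.5)]
dock outer@38 c [ 538.4 -220.6] sizes [(155.8, 158.8), (140.9, 68.8)]
nest c [ 512.5 -218.7] sizes [(58.0, 159.6), (93.5, 69.6)]
(222.37734915924824, 222.55835806132538) (array([ 539.81212825, -228.32167623,   43.58361565]), [np.float64(0.1375858207397253), np.float64(0.137585820739687)])
```

Call:
send_rows([
  [1, -0.2, 0.4, 0.1, 0, 0, 0.06],
  [1, -0.4, 0.8, 0.1, 0, 0, 0.12],
  [1, -0.5, 1, 0.1, 0, 0, 0.18],
  [1, -0.5, 1, 0.1, 0, 0, 0.18],
])

```text
time_s: 11.85
tool_pos: [534.4, -103.7, 173.8]
tool_rot: [[-0.998, -0.059, 0.001], [-0.059, 0.998, 0.001], [-0.001, 0.001, -1.0]]
force: [0.9, -0.6, 0.1]
width: 87.0
finger_force: 0.0
```

Call:
send_rows([
  [1, -0.2, 0.4, 0, 0, 0, 0.08],
  [1, -0.3, 0.8, 0, 0, 0, 0.088],
  [1, -0.39, 1, 0, 0, 0, 0.088],
  [1, -0.39, 1, 0, 0, 0, 0.088],
])

```text
time_s: 12.35
tool_pos: [476.1, 44.5, 173.5]
tool_rot: [[-0.971, -0.237, 0.001], [-0.237, 0.971, 0.0], [-0.001, 0.0, -1.0]]
force: [0.7, -1.4, -0.0]
width: 86.9
finger_force: 0.0
```

Call:
send_rows([
  [1, 0, 0.4, 0, 0, 0, 0],
  [1, 0, 0.8, 0, 0, 0, 0],
  [1, 0, 1, 0, 0, 0, 0],
  [1, 0, 1, 0, 0, 0, 0],
])

```text
time_s: 12.85
tool_pos: [476.8, 193.5, 173.0]
tool_rot: [[-0.972, -0.235, -0.0], [-0.235, 0.972, 0.001], [0.0, 0.001, -1.0]]
force: [1.0, -1.8, 0.5]
width: 87.0
finger_force: 0.0
```

Call:
send_rows([
  [1, 0, 0.4, 0, 0, 0, 0],
  [1, 0, 0.58, -0.1, 0, 0, 0],
  [1, 0, 0.58, -0.1, 0, 0, 0],
  [1, 0, 0.58, -0.1, 0, 0, 0],
])

```text
time_s: 13.35
tool_pos: [477.7, 276.7, 158.1]
tool_rot: [[-0.973, -0.231, 0.0], [-0.231, 0.973, -0.001], [0.0, -0.001, -1.0]]
force: [0.8, -0.2, -0.6]
width: 87.3
finger_force: 0.0
```

Call:
send_rows([
  [1, -0.007, 0.036, -0.3, 0, 0, 0.003],
  [1, -0.007, 0.036, -0.6, 0, 0, 0.003],
  [1, -0.007, 0.036, -0.75, 0, 0, 0.003],
  [1, -0.007, 0.036, -0.8, 0, 0, 0.003],
  [1, -0.007, 0.036, -0.8, 0, 0, 0.003],
])

```text
time_s: 13.98
tool_pos: [476.3, 283.5, 38.7]
tool_rot: [[-0.971, -0.238, 0.001], [-0.238, 0.971, -0.0], [-0.001, -0.0, -1.0]]
force: [0.1, -0.2, -0.2]
width: 87.2
finger_force: 0.0
```

Call:
send_rows([
  [0, 0, 0, 0, 0, 0, 0],
  [0, 0, 0, 0, 0, 0, 0],
  [0, 0, 0, 0, 0, 0, 0],
  [0, 0, 0, 0, 0, 0, 0],
  [0, 0, 0, 0, 0, 0, 0],
])

```text
time_s: 14.6
tool_pos: [475.8, 283.9, 38.3]
tool_rot: [[-0.971, -0.239, 0.0], [-0.239, 0.971, -0.001], [-0.0, -0.001, -1.0]]
force: [0.6, -2.7, 2.3]
width: 49.8
finger_force: 30.0
```

Call:
send_rows([
  [0, 0, 0, 0.3, 0, 0, 0],
  [0, 0, 0, 0.6, 0, 0, 0],
  [0, 0, -0.3, 0.75, 0, 0, 0],
  [0, 0, -0.6, 0.75, 0, 0, 0],
  [0, 0, -0.9, 0.75, 0, 0, 0],
])

```text
time_s: 15.22
tool_pos: [474.7, 147.9, 150.0]
tool_rot: [[-0.971, -0.24, -0.001], [-0.24, 0.971, -0.0], [0.001, 0.0, -1.0]]
force: [0.4, -0.4, -6.6]
width: 49.8
finger_force: 30.0
```

Call:
send_rows([
  [0, 0.1, -0.35, 0, 0, 0, -0.07],
  [0, 0.2, -0.7, 0, 0, 0, -0.14],
  [0, 0.3, -1, 0, 0, 0, -0.2],
  [0, 0.3, -1, 0, 0, 0, -0.22],
])

```text
time_s: 15.72
tool_pos: [520.4, -5.3, 149.4]
tool_rot: [[-0.974, 0.226, -0.002], [0.226, 0.974, -0.001], [0.002, -0.002, -1.0]]
force: [-0.3, 1.6, -5.5]
width: 49.6
finger_force: 30.0
```

Call:
send_rows([
  [0, 0.1, -0.35, 0, 0, 0, -0.06],
  [0, 0.12, -0.7, 0, 0, 0, -0.073],
  [0, 0.127, -1, 0, 0, 0, -0.073],
  [0, 0.127, -1, 0, 0, 0, -0.073],
])

```text
time_s: 16.23
tool_pos: [538.0, -155.1, 149.3]
tool_rot: [[-0.929, 0.369, -0.002], [0.369, 0.929, -0.001], [0.002, -0.002, -1.0]]
force: [0.3, 1.3, -5.7]
width: 49.9
finger_force: 30.0
```

Call:
send_rows([
  [0, 0, -0.3, 0, 0, 0, 0],
  [0, 0, -0.51, 0, 0, 0, 0],
  [0, 0, -0.51, -0.1, 0, 0, 0],
  [0, 0, -0.51, -0.2, 0, 0, 0],
  [0, 0, -0.51, -0.2, 0, 0, 0],
])

```text
time_s: 16.85
tool_pos: [538.5, -225.1, 118.5]
tool_rot: [[-0.932, 0.361, -0.003], [0.361, 0.932, 0.002], [0.004, 0.001, -1.0]]
force: [-0.0, 0.5, -5.7]
width: 49.7
finger_force: 30.0
```

Run:
```python
from h import *
C=[snap(n,n+'2') for n in('scene','side')]
s=manip.sense(); R=s['tool_rot']; print(s['time_s'],s['tool_pos'],np.degrees(np.arctan2(R[1,1],R[0,1])),s['force'])
for c in C:
  for b in blobs(c,'blue',60): 
    w=np.array([onz(c,*p,s['tool_pos'][2]+42)[:2] for p in b[3].astype(float)])
    print(b[:3],w.mean(0),[(np.hypot(*d).round(1),np.degrees(np.arctan2(d[1],d[0]))%180) for d in np.roll(w,-1,0)-w])
```

```text
16.95 [ 539.68573567 -225.95048851  120.45568926] 68.78397383241764 [-1.16294466e-03  3.21359266e-01 -5.09337876e+00]
(204.76255707762556, 193.8843226788432, 219.0) [ 567.84747409 -232.78783197] [(np.float64(55.1), np.float64(61.74513583347573)), (np.float64(14.1), np.float64(147.07008277496493)), (np.float64(45.7), np.float64(68.99761901172229)), (np.float64(21.6), np.float64(175.09164746810518))]
(392.8272980501393, 162.01485608170844, 359.0) [ 521.94658134 -217.59092436] [(np.float64(53.7), np.float64(71.85380387307448)), (np.float64(33.3), np.float64(151.18511731307206)), (np.float64(51.6), np.float64(84.55493884221245)), (np.float64(44.1), np.float64(158.20736349286034))]
```

View pics/side2.png

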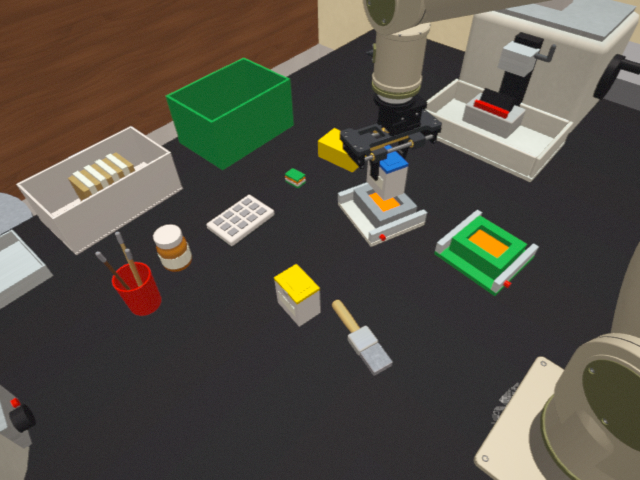

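Call:
send_rows([
  [0, -0.007, -0.02, -0.1, 0, 0, 0],
  [0, -0.007, -0.02, -0.187, 0, 0, 0],
  [0, -0.007, -0.02, -0.187, 0, 0, 0],
  [0, -0.007, -0.02, -0.187, 0, 0, 0],
  [0, -0.007, -0.02, -0.187, 0, 0, 0],
])

```text
time_s: 17.58
tool_pos: [538.8, -230.2, 93.0]
tool_rot: [[-0.932, 0.363, 0.001], [0.363, 0.932, -0.0], [-0.001, 0.0, -1.0]]
force: [-0.3, 0.2, -6.2]
width: 49.7
finger_force: 30.0
```

Call:
send_rows([
  [0, 0, 0, -0.01, 0, 0, 0],
  [0, 0, 0, -0.02, 0, 0, 0],
  [0, 0, 0, -0.03, 0, 0, 0],
  [0, 0, 0, -0.04, 0, 0, 0],
  [0, 0, 0, -0.04, 0, 0, 0],
])

```text
time_s: 18.2
tool_pos: [538.3, -230.1, 86.4]
tool_rot: [[-0.932, 0.363, -0.0], [0.363, 0.932, 0.0], [0.0, 0.0, -1.0]]
force: [0.6, 0.1, -6.1]
width: 50.1
finger_force: 30.0
```

Call:
send_rows([
  [0, 0, 0, -0.01, 0, 0, 0],
  [0, 0, 0, -0.02, 0, 0, 0],
  [0, 0, 0, -0.02, 0, 0, 0],
])

```text
time_s: 18.58
tool_pos: [538.4, -230.1, 83.4]
tool_rot: [[-0.932, 0.363, -0.0], [0.363, 0.932, 0.0], [0.0, 0.0, -1.0]]
force: [0.5, -0.2, -5.8]
width: 49.8
finger_force: 30.0
```

Call:
send_rows([
  [0, 0, 0, -0.015, 0, 0, 0],
  [0, 0, 0, -0.03, 0, 0, 0],
  [0, 0, 0, -0.045, 0, 0, 0],
  [0, 0, 0, -0.06, 0, 0, 0],
  [0, 0, 0, -0.06, 0, 0, 0],
])

```text
time_s: 19.2
tool_pos: [538.4, -230.1, 74.4]
tool_rot: [[-0.932, 0.363, -0.0], [0.363, 0.932, 0.0], [0.0, 0.0, -1.0]]
force: [-0.6, 0.5, -5.7]
width: 49.9
finger_force: 30.0
```

Call:
send_rows([
  [0, 0, 0, -0.015, 0, 0, 0],
  [0, 0, 0, -0.03, 0, 0, 0],
  [0, 0, 0, -0.045, 0, 0, 0],
  [0, 0, 0, -0.055, 0, 0, 0],
  [0, 0, 0, -0.055, 0, 0, 0],
])

```text
time_s: 19.82
tool_pos: [538.6, -230.1, 66.3]
tool_rot: [[-0.932, 0.363, 0.0], [0.363, 0.932, 0.0], [-0.0, 0.0, -1.0]]
force: [-0.3, -0.1, -1.6]
width: 50.0
finger_force: 30.0
```

Call:
send_rows([
  [0, 0, 0, -0.01, 0, 0, 0],
  [0, 0, 0, -0.02, 0, 0, 0],
  [0, 0, 0, -0.025, 0, 0, 0],
  [0, 0, 0, -0.025, 0, 0, 0],
])

```text
time_s: 20.32
tool_pos: [538.5, -230.1, 62.5]
tool_rot: [[-0.932, 0.363, 0.0], [0.363, 0.932, 0.0], [-0.0, 0.0, -1.0]]
force: [0.3, -0.3, -1.2]
width: 49.6
finger_force: 30.0
```

Call:
send_rows([
  [1, 0, 0, 0, 0, 0, 0],
  [1, 0, 0, 0, 0, 0, 0],
  [1, 0, 0, 0, 0, 0, 0],
  [1, 0, 0, 0, 0, 0, 0],
  [1, 0, 0, 0, 0, 0, 0],
])

```text
time_s: 20.95
tool_pos: [538.5, -230.1, 62.6]
tool_rot: [[-0.932, 0.363, 0.0], [0.363, 0.932, 0.0], [-0.0, 0.0, -1.0]]
force: [0.9, -0.2, 0.7]
width: 85.2
finger_force: 0.0
```

Call:
send_rows([
  [1, 0, 0, 0.2, 0, 0, 0],
  [1, 0, 0, 0.5, 0, 0, 0],
  [1, 0, 0, 0.8, 0, 0, 0],
  [1, 0.3, 0, 1, 0, 0, 0],
  [1, 0.48, -0.16, 1, 0, 0, 0],
])

```text
time_s: 21.58
tool_pos: [613.8, -252.2, 216.2]
tool_rot: [[-0.933, 0.36, 0.006], [0.36, 0.933, -0.0], [-0.006, 0.002, -1.0]]
force: [0.4, -0.7, -0.3]
width: 87.1
finger_force: 0.0
```

Call:
send_rows([
  [1, 0, 0, 0, 0, 0, 0],
  [1, 0, 0, 0, 0, 0, 0],
  [1, 0, 0, 0, 0, 0, 0],
])

```text
time_s: 21.95
tool_pos: [610.0, -253.6, 212.6]
tool_rot: [[-0.932, 0.363, -0.0], [0.363, 0.932, 0.0], [0.0, 0.0, -1.0]]
force: [0.2, -0.4, -0.2]
width: 86.5
finger_force: 0.0
```

Run:
```python
from h import *
C=[snap(n,n+'3') for n in('scene','side','wrist')]
s=manip.sense(); print(s['time_s'],s['tool_pos'],s['force'])
B=[max(blobs(c,'blue',60),key=lambda b:b[2]) for c in C]
print([np.round(b[:3]) for b in B])
r=[ray(c,*b[:2],i==2) for i,(c,b) in enumerate(zip(C,B))]
for i,j in((0,1),(0,2),(1,2)): print([np.round(x,1) for x in tri(r[i],r[j])])
Y=[min(blobs(c,'yellow'),key=lambda b:np.hypot(b[0]-p[0],b[1]-p[1])) for c,p in zip(C[:2],((371,226),(297,283)))]
print(tri(*[ray(c,*b[:2]) for c,b in zip(C,Y)]))
```

```text
22.1 [ 610.21564515 -253.82540425  212.84662052] [ 0.20078985  0.19086111 -0.13639357]
[array([216., 205., 648.]), array([387., 180., 568.]), array([337.,  94., 128.])]
[array([ 538.5, -232.8,   97.2]), array([0.1, 0.1])]
[array([ 529.1, -216.6,  103.1]), array([19.1, 19.1])]
[array([ 519.4, -203.4,  126.6]), array([0.8, 0.8])]
(array([506.91258956,  83.31808122,  75.30791746]), [np.float64(0.05965543273322592), np.float64(0.059655432733172094)])
```

View pics/side3.png

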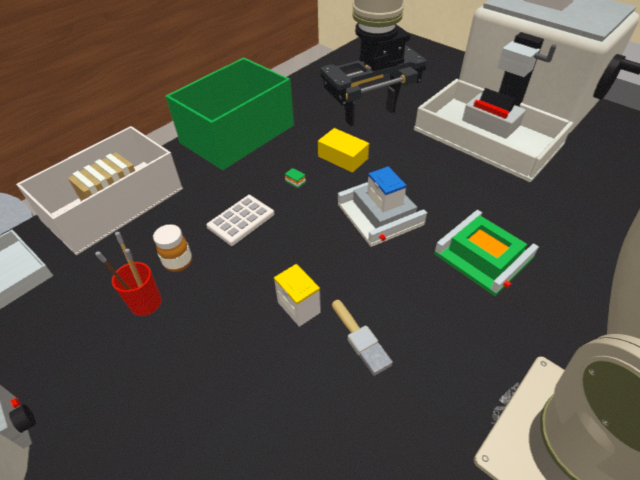

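The side view shows the blue magazine upright in the dock at (387,180) and released, with yellow at its start place. Blue's lid triangulates to 97 mm. The same reading was 4 mm low on the bench, so the true height is about 101–104 mm, which matches the floor being fully down (about 116 mm if it were up).

```bash
python3 -c "
from plant import manip; print(manip.close_job())"
```

```text
the job is handed in; nothing more can be done
None
```

The blue-lidded magazine was the full one (about 5.6 N in the hand against 2.8 N for yellow); it is seated and released in the feed dock with its lid height matching the floor fully down, yellow stands where it started, and the job is handed in, though no verdict came back.

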